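# Press the sprung lamp-holder plate home with the flat tamper

## Robot

A 6-joint arm with a two-finger parallel gripper is mounted at the origin on the work surface. World frame = base frame: x ahead of the robot, y to its left, z up, the work surface at z = 0. Lengths are in m, angles in rad, forces in N, time in s.
With the tool pointing down it reaches from about 0.35 to 0.875 m from the base axis. Payload 15.5 kg.
Tool frame: the origin (TCP) lies between the finger pads; the fingertips stand 14 mm ahead of it and the grasp point (between the pads) lies 5 mm behind it; z points along the fingers, y is the line along which they close (so a half turn about z gives the same grasp; the last joint's range is limited). The gripper opens to 85 mm and grips with 20 to 120 N. Pads are 22 mm wide; open, the fingers measure 114 mm over their backs; the gripper's body (76 mm by 85 mm) begins 54 mm behind the grasp point. The pads swing forward as they close: fully open they stand 13 mm farther back than shut.
Start: joints at [-1.25, 0.494, 1.345, -0, 1.302, -0.096], TCP at [0.252, -0.572, 0.245] pointing down, gripper open.
Joint ranges: [-2.91, 2.91], [-0.82, 2.16], [0.22, 2.67], [-1.22, 4.37], [0.12, 2.79], [-3.08, 3.08]. Speed limits (rad/s): [1.89, 1.89, 2.57, 3.01, 3.01, 3.01].

## Interface

Orientations are given as a rotation vector (axis times angle).
In Python, from plant import sense, imaging, workorder gives the robot as it stands.
- The arm moves only by the tool arm_command, never from a script. Its argument "commands" is a list of rows, each a list of 7 numbers: the turn, a rotation vector about the tool's x, y, z in degrees, then the shift along the tool's x, y, z in cm, then the closure, from 0 (fully open) to 1 (shut). In form: [[wx, wy, wz, dx, dy, dz, gripper], ...]. A call has 1 to 8 rows; each row shifts and turns the commanded pose from where the row before left it, along the tool's axes as they then stand; what a row does not reach is not made up. A row lasts 1/8 s, in which the tool goes at most 62.5 mm and 10.7 degrees, less where a joint would pass 70% of its speed; a pose out of reach is approached as far as the arm can. A call is refused whole if a number of a shift passes 6.25 or a number of a turn 10.7, either way. A call with a gripper value outside its range is refused whole. The fingers move at their own pace and stop on an object; "force" is the grip in N (left out, the last holds). Time passes only in rows, so rows that do not move let the fingers close. It gives the time, the measured TCP pose, the force, the opening and the grip force at its end, in the units of the state.
- sense(): the state, without advancing time (a new reading comes with each control period).
- imaging.get_image(name): name is "scene" or "top" or "wrist"; returns a dict with "img" (384x512x3 uint8, red, green, blue), "depth" (384x512 float32, m along the optical axis (not along the pixel's ray), 0 where there is no reading), "fx", "fy", "cx", "cy" (pixels), "extrinsics" (4x4, takes a point from camera to world coordinates). Camera axes: x right, y down, z forward; pixel columns grow to the right and rows downward; lengths in m; the calibration is good to about 2 mm. A picture is of the moment at which its call begins.
- workorder.hand_in(): hands the job in; it is judged then, once.
The state is a dict: "clock": time; "qpos": joint angles; "joint_vel": joint speeds; "joint_efforts": joint torques, N m; "eef_pos": TCP position; "tool_rot": TCP orientation; "wrist_force": force on the tool from outside, world axes, zero at the start; "torque": the same for the moment, N m; "finger_gap": opening from 0.0 (shut) to 1.0 (fully open); "gripper_force": force on a finger pad.
Only numpy, scipy, OpenCV 4.12 (cv2) and the standard library are available. Lean on these libraries where they do the work, as an engineer would, in place of code of your own. Each camera call takes 0.05 s, during which the arm holds its last target. There are 200 camera calls.

## Task

Get the wide lamp holder ready for the new bulb: with the wide flat-footed tamper, press the holder's sprung contact plate squarely down until it bottoms out level, hold it there for a moment, then stand the tamper upright back where you took it from. Press the plate only with the tamper, and leave the glass bulb in its trough alone.

Things in the scene. Friction and masses are not known exactly. Their poses are not given: they have to be found in the camera images.
- tamper: Wide tamper standing loose on the bench: flat round steel foot 64 mm across, 20 mm high; neck 18 mm across to 40 mm height; upright round black handle 32 mm across from 40 to 106 mm height. 0.3 to 0.5 kg. Origin: centre of the foot's underside; z up the handle. Another tamper with the same handle but a narrow 38 mm foot is not the one to use.
- contact_plate: Sprung brass disc, 90 mm across, 6 mm thick, level in the mouth of the wide round holder bolted to the bench (106 mm outside, 96 inside, rim 60 mm high). Origin: centre of its underside, 58 mm above the bench when fully up; z up. Slides straight down; rocks up to 12 degrees if pushed off-centre. The narrow holder (68 mm, plate already sunk) is not the one.
- plate_travel (a joint): How far the plate is pressed down, m: 0 fully up (top face 64 mm above the bench), 0.015 bottomed out on its hard stop (top face 49 mm above the bench, 11 mm below the rim). Starts between 0 and 0.004. Moves at about 5 N, rising to about 7.5 N at the stop; a friction catch holds it down where it is left.
- bulb: Clear quartz short-arc bulb with brass end caps, 310 mm long, 54 mm across its bulge, lying along y in a padded open steel trough (110 x 340 mm, 45 mm high) beyond the holders. Origin: its middle, 42 mm above the bench; its top is 69 mm above the bench. Not to be touched.
Mind the look-alikes: they are no part of the job. Leave any orange or red look-alike of the tamper alone.

How it is judged:
On the way:
1. the wide tamper, upright within 10 degrees and centred within 18 mm on the plate, presses the plate to its stop (travel over 13 mm) and the plate is level within 6 degrees (value of joint plate_travel above 0.013 m and angle between contact_plate's own z axis and vertical below 0.105 rad and angle between tamper's own z axis and vertical below 0.175 rad and horizontal distance between tamper and contact_plate below 0.018 m and contact force between tamper and contact_plate above 1 N), for 0.2 s.
At the end, for the whole second after the job is handed in: the contact plate stays down (travel over 12 mm) and level within 6 degrees, and the wide tamper stands upright (within about 6 degrees), released and at rest, within 40 mm of where it stood at the start (value of joint plate_travel above 0.012 m and angle between contact_plate's own z axis and vertical below 0.105 rad and distance of tamper from where it was at the start of the episode below 0.04 m and angle between tamper's own z axis and vertical below 0.1 rad and linear speed of tamper below 0.02 m/s); the robot touches nothing.
It fails at once if the bulb is touched by the robot or tamper or moved more than 15 mm (distance of bulb from where it was at the start of the episode above 0.015 m or contact force between any of the arm, the fingers, tamper and bulb above 0.5 N).
It fails at once if the plate is pressed with the gripper itself (contact force between any of the fingers, the arm and contact_plate above 2 N).
It also fails if it takes over 53 s, if anything falls off the work surface, if the arm or the gripper's body presses on something with over 40 N, if the wrist force passes 120 N, or if a joint passes its speed limit or range.

## Working session

There is one attempt and no reset: what is moved stays moved. The work goes in short steps, Python scripts to look and compute and a tool call to move; the robot and the scene stay as the last step left them, time stands still between calls to the robot, and variables do not carry over. Pictures are saved under pics/ and viewed, at most 10 in all, crops included, and the job is handed in when it is done.

Besides the shell and the picture viewer there is one more tool, called after "Emit:" as a command line: name --pt "numbers of a row" for each row, then --argument value for the rest. arm_command: Moves the arm, as the interface text tells. Its arguments: {"type":"object","properties":{"commands":{"type":"array","items":{"type":"array","items":{"type":"number"}}},"force":{"type":"number"}},"required":["commands"]}

```bash
mkdir -p pics
cat > h.py <<'E'
import numpy as np, cv2
from plant import sense, imaging, workorder
def cloud(d):
    z=d["depth"]; v,u=np.mgrid[:z.shape[0],:z.shape[1]]
    P=np.stack([(u-d["cx"])/d["fx"]*z,(v-d["cy"])/d["fy"]*z,z,np.ones_like(z)],-1)@np.array(d["extrinsics"]).T
    P=P[...,:3]; P[z<=0]=np.nan; return P
def save(n,img): cv2.imwrite("pics/"+n,cv2.cvtColor(img,cv2.COLOR_RGB2BGR))
E
python3 - <<'E'
from h import *
ds={n:imaging.get_image(n) for n in("scene","top")}
for n,d in ds.items(): np.savez(n+".npz",**d); save(n+".png",d["img"]); print(n,np.round(d["extrinsics"],3).tolist(),d["fx"])
print(sense())
E
```

```text
scene [[-0.151, 0.683, -0.714, 1.313], [0.989, 0.107, -0.107, 0.092], [0.003, -0.722, -0.692, 0.786], [0.0, 0.0, 0.0, 1.0]] 412.6535507988315
top [[0.022, -0.984, 0.179, 0.401], [-1.0, -0.021, 0.005, -0.021], [-0.001, -0.179, -0.984, 1.115], [0.0, 0.0, 0.0, 1.0]] 445.48675824470496
{'clock': 0.1, 'qpos': array([-1.25048446e+00,  4.94139748e-01,  1.34606199e+00,  1.57238944e-05,
        1.30252398e+00, -9.54779368e-02]), 'joint_vel': array([-6.85302923e-04, -1.82795121e-03, -1.34108100e-03,  1.94981106e-04,
        5.95193931e-04, -6.03686003e-05]), 'joint_efforts': array([ 1.19527576e-04, -8.83592820e+01, -3.84561896e+01, -1.90023788e-04,
        5.22370159e-03,  7.51522271e-05]), 'eef_pos': array([ 0.25236651, -0.57144163,  0.24475068]), 'tool_rot': array([-3.07284457e+00, -6.48187412e-01,  1.75934920e-04]), 'wrist_force': array([1.36846693, 0.68635482, 0.44221087]), 'torque': array([ 0.00367799, -0.01124375, -0.04923445]), 'gripper_force': 0.0, 'finger_gap': 0.9965362438703681}
```

View pics/scene.png

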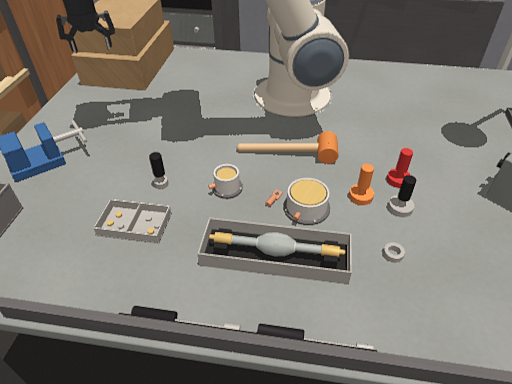

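View pics/top.png

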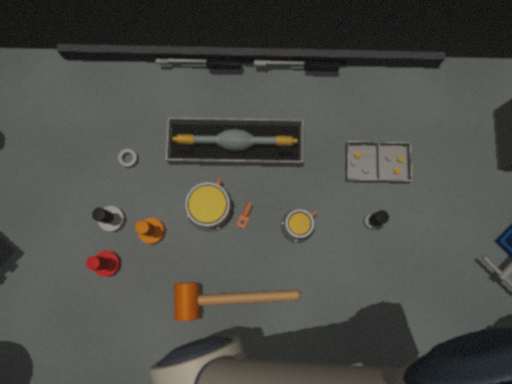

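The scene view shows the wide black tamper at (405,195), next to orange (362,185) and red (400,168) look-alikes, and the wide holder at (307,197). The narrow tamper is at (158,168). In the top view the wide tamper is at (108,217), the wide holder at (208,204) and the bulb at (235,140).

Run:
```python
from h import *
for n,boxes in {"top":{"tamper":(85,195,128,238),"plate":(180,178,235,232),"bulbtrough":(160,112,310,168),"orange":(132,212,168,246),"red":(82,245,124,280)},
 "scene":{"tamper":(385,172,418,216),"plate":(278,172,335,222),"orange":(348,160,376,204),"red":(385,146,414,188),"trough":(198,220,355,278)}}.items():
    d=dict(np.load(n+".npz")); P=cloud(d); hsv=cv2.cvtColor(d["img"],cv2.COLOR_RGB2HSV)
    for k,(a,b,c,e) in boxes.items():
        p=P[b:e,a:c].reshape(-1,3); h=hsv[b:e,a:c].reshape(-1,3)
        print(n,k,"zmax",np.round(np.nanpercentile(p[:,2],99.5),3))
        def rep(l,m):
            q=p[m]; 
            if len(q)>3:
                (cx,cy),r=cv2.minEnclosingCircle(q[:,:2].astype(np.float32))
                print("  ",l,len(q),"mean",q.mean(0).round(4),"circ",round(cx,4),round(cy,4),"d",round(2*r,4),"x",q[:,0].min().round(3),q[:,0].max().round(3),"y",q[:,1].min().round(3),q[:,1].max().round(3))
        z=p[:,2]
        if k in("tamper","orange","red"):
            rep("top",(z>.1)&(z<.112)); rep("handle",(z>.045)&(z<.1)); rep("foot",(z>.016)&(z<.024))
        elif k=="plate":
            rep("brass",(h[:,0]>15)&(h[:,0]<32)&(h[:,1]>110)&(z>.04)); rep("rim",(z>.055)&(h[:,1]<90))
        else: rep("all",z>.03)
```

```text
top tamper zmax 0.108
   top 154 mean [0.5203 0.3344 0.1053] circ 0.5208 0.3352 d 0.0322 x 0.506 0.536 y 0.32 0.351
   handle 109 mean [0.5163 0.3243 0.0723] circ 0.5201 0.3342 d 0.0318 x 0.505 0.535 y 0.319 0.34
   foot 312 mean [0.5183 0.3278 0.0199] circ 0.5204 0.3346 d 0.0637 x 0.491 0.551 y 0.303 0.364
top plate zmax 0.065
   brass 1097 mean [0.5555 0.093  0.0602] circ 0.5575 0.0934 d 0.0935 x 0.511 0.604 y 0.049 0.136
   rim 285 mean [0.5562 0.0929 0.0592] circ 0.5561 0.0928 d 0.1064 x 0.504 0.609 y 0.04 0.145
top bulbtrough zmax 0.068
   all 2571 mean [0.7203 0.0342 0.0472] circ 0.7202 0.0321 d 0.3551 x 0.665 0.778 y -0.137 0.203
top orange zmax 0.109
   top 153 mean [0.4927 0.2335 0.1055] circ 0.4933 0.2338 d 0.0322 x 0.478 0.509 y 0.218 0.249
   handle 80 mean [0.4885 0.2235 0.0738] circ 0.4924 0.2342 d 0.0328 x 0.477 0.508 y 0.218 0.25
   foot 309 mean [0.4898 0.227  0.0198] circ 0.4927 0.2338 d 0.0638 x 0.461 0.523 y 0.202 0.264
top red zmax 0.109
   top 163 mean [0.4104 0.3381 0.1058] circ 0.4103 0.3392 d 0.0324 x 0.396 0.425 y 0.323 0.354
   handle 100 mean [0.4104 0.327
[... 721 characters left out ...]
an [0.4965 0.2352 0.1055] circ 0.4939 0.2348 d 0.0336 x 0.477 0.51 y 0.22 0.25
   handle 203 mean [0.5047 0.2337 0.0722] circ 0.4949 0.2356 d 0.0326 x 0.491 0.511 y 0.22 0.252
   foot 253 mean [0.5005 0.2347 0.02  ] circ 0.4945 0.2375 d 0.0668 x 0.468 0.526 y 0.205 0.267
scene red zmax 0.108
   top 184 mean [0.4703 0.337  0.1055] circ 0.4651 0.3403 d 0.1467 x 0.392 0.538 y 0.322 0.355
   handle 250 mean [0.4428 0.336  0.0769] circ 0.4708 0.3309 d 0.1353 x 0.403 0.538 y 0.321 0.356
   foot 167 mean [0.4155 0.3315 0.0201] circ 0.413 0.3406 d 0.0654 x 0.383 0.445 y 0.31 0.371
scene trough zmax 0.067
   all 3589 mean [0.7275 0.0367 0.045 ] circ 0.7243 0.0343 d 0.3541 x 0.664 0.779 y -0.137 0.204
```

```bash
cat >> h.py <<'E'
from scipy.spatial.transform import Rotation as R
def to(x,y,z,yaw=-54):
    "turn (deg, tool axes) and shift (cm, tool axes before the turn) to the target TCP, tool down, closing axis at yaw"
    s=sense(); Rt=R.from_rotvec(s["tool_rot"]); a=np.radians(yaw); Y=np.array([np.cos(a),np.sin(a),0]); Z=np.array([0,0,-1.])
    G=R.from_matrix(np.stack([np.cross(Y,Z),Y,Z],1))
    dp=np.array([x,y,z])-s["eef_pos"]
    print("t",round(s["clock"],2),"pos",s["eef_pos"].round(4),"turn",(Rt.inv()*G).as_rotvec(degrees=True).round(2),"shift before",(Rt.inv().apply(dp)*100).round(2),"after",(G.inv().apply(dp)*100).round(2),"gap",round(s["finger_gap"],3),"F",s["wrist_force"].round(1))
E
python3 -c "
from h import *
to(.521,.335,.20)"
```

```text
t 0.1 pos [ 0.2524 -0.5714  0.2448] turn [-6.000e-02 -1.000e-02 -1.218e+01] shift before [ 61.19 -72.07   4.56] after [ 75.01 -57.54   4.48] gap 0.997 F [1.4 0.7 0.4]
```

Emit:
arm_command --pt "0 0 0 2 -2 0 0" --pt "0 0 0 3 -3.4 0 0" --pt "0 0 0 3 -3.4 0 0" --pt "0 0 0 3 -3.4 0 0" --pt "0 0 0 3 -3.4 0 0" --pt "0 0 0 3 -3.4 0 0" --pt "0 0 0 3 -3.4 0 0" --pt "0 0 0 3 -3.4 0 0"

```text
clock: 1.1
eef_pos: [0.3588, -0.2414, 0.2452]
tool_rot: [-3.074, -0.648, 0.0]
wrist_force: [0.6, -0.1, -0.3]
finger_gap: 0.996
gripper_force: 0.0
```

Emit:
arm_command --pt "0 0 0 3 -3.4 0 0" --pt "0 0 0 3 -3.4 0 0" --pt "0 0 0 3 -3.4 0 0" --pt "0 0 0 3 -3.4 0 0" --pt "0 0 0 3 -3.4 0 0" --pt "0 0 0 3 -3.4 0 0" --pt "0 0 0 2 -2 0 0" --pt "0 0 0 0 0 0 0"

```text
clock: 2.1
eef_pos: [0.4514, 0.0444, 0.2451]
tool_rot: [-3.073, -0.652, 0.0]
wrist_force: [0.4, -0.5, -0.2]
finger_gap: 0.999
gripper_force: 0.0
```

```bash
python3 -c "
from h import *
to(.521,.335,.20)"
```

```text
t 2.1 pos [0.4514 0.0444 0.2451] turn [ -0.02   0.   -12.03] shift before [ 18.17 -23.73   4.51] after [ 22.71 -19.42   4.51] gap 0.999 F [ 0.4 -0.5 -0.2]
```

Emit:
arm_command --pt "0 0 0 3 -4 0 0" --pt "0 0 0 3 -4 0 0" --pt "0 0 0 3 -4 0 0" --pt "0 0 0 3 -4 0 0" --pt "0 0 0 3 -4 0 0" --pt "0 0 0 2.2 -2.7 1 0" --pt "0 0 -6 1 -1 1 0" --pt "0 0 -6 0 0 1 0"

```text
clock: 3.1
eef_pos: [0.5222, 0.3333, 0.2145]
tool_rot: [2.987, 0.972, -0.001]
wrist_force: [-0.0, -0.3, -0.4]
finger_gap: 1.0
gripper_force: 0.0
```

Run:
```python
from h import *
to(.521,.335,.20)
d=imaging.get_image("wrist"); save("w1.png",d["img"]); P=cloud(d); z=P[...,2]
m=(np.hypot(P[...,0]-.521,P[...,1]-.335)<.045)
for l,a,b in(("top",.1,.112),("foot",.015,.025)):
    q=P[m&(z>a)&(z<b)]
    if len(q)>5:
        (cx,cy),r=cv2.minEnclosingCircle(q[:,:2].astype(np.float32)); print(l,len(q),cx,cy,2*r,q.mean(0))
```

```text
t 3.1 pos [0.5222 0.3333 0.2145] turn [0.   0.03 0.05] shift before [ 0.   -0.21  1.45] after [ 0.   -0.21  1.45] gap 1.0 F [-0.  -0.3 -0.4]
top 1269 0.5205915570259094 0.3356616199016571 0.03192545473575592 [0.52154013 0.33624233 0.10575971]
foot 1760 0.5203579068183899 0.33526232838630676 0.06405597180128098 [0.52854994 0.34088007 0.02007391]
```

View pics/w1.png

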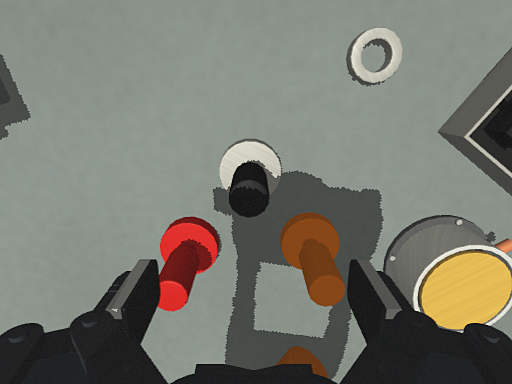

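The wrist view shows the tamper standing clear at (250,185), with red at (185,265) and orange at (315,260) on the side away from the finger line. Wrist depth puts it at (0.5205, 0.3355), which agrees with the earlier measurements. I'll go down and grip.

Emit:
arm_command --pt "0 0 0 0 -0.27 1 0" --pt "0 0 0 0 0 3 0" --pt "0 0 0 0 0 3 0" --pt "0 0 0 0 0 3 0" --pt "0 0 0 0 0 2.2 0" --pt "0 0 0 0 0 1 0" --pt "0 0 0 0 0 1 0" --pt "0 0 0 0 0 0 0"

```text
clock: 4.15
eef_pos: [0.5203, 0.3353, 0.0731]
tool_rot: [2.99, 0.965, -0.0]
wrist_force: [-0.4, -0.9, -0.1]
finger_gap: 0.998
gripper_force: 0.0
```

```bash
python3 -c "
from h import *
to(.5206,.3355,.072)"
```

```text
t 4.15 pos [0.5203 0.3353 0.0731] turn [-0.    0.02 -0.21] shift before [ 0.04 -0.    0.11] after [0.04 0.   0.11] gap 0.998 F [-0.4 -0.9 -0.1]
```

Emit:
arm_command --pt "0 0 0 0 0 0 0.4" --pt "0 0 0 0 0 0 0.5" --pt "0 0 0 0 0 0 0.6" --pt "0 0 0 0 0 0 0.8" --pt "0 0 0 0 0 0 1" --pt "0 0 0 0 0 0 1" --pt "0 0 0 0 0 0 1" --pt "0 0 0 0 0 0 1" --force 70

```text
clock: 5.15
eef_pos: [0.5204, 0.3356, 0.0737]
tool_rot: [-2.989, -0.966, -0.001]
wrist_force: [-2.4, 1.9, 6.1]
finger_gap: 0.36
gripper_force: 68.7
```

```bash
python3 -c "
from h import *
to(.5206,.3355,.072)"
```

```text
t 5.15 pos [0.5204 0.3356 0.0737] turn [-0.01 -0.04 -0.18] shift before [0.01 0.02 0.17] after [0.01 0.02 0.17] gap 0.36 F [-2.4  1.9  6.1]
```

Emit:
arm_command --pt "0 0 0 0 0 -0.6 1" --pt "0 0 0 0 0 -1.5 1" --pt "0 0 0 0 0 -2.5 1" --pt "0 0 0 0 0 -2.5 1" --pt "0 0 0 0 0 -2.5 1" --pt "0 0 0 0 0 -2.5 1" --pt "0 0 0 0 0 -1.5 1" --pt "0 0 0 0 0 0 1"

```text
clock: 6.15
eef_pos: [0.5207, 0.3356, 0.2104]
tool_rot: [-2.989, -0.966, -0.003]
wrist_force: [0.5, 0.2, -4.1]
finger_gap: 0.354
gripper_force: 69.5
```

Emit:
arm_command --pt "0 0 0 -0.8 1.5 0 1" --pt "0 0 0 -1.8 3.5 0 1" --pt "0 0 0 -1.8 3.5 0 1" --pt "0 0 0 -1.8 3.5 0 1" --pt "0 0 0 -1.8 3.5 0 1" --pt "0 0 0 -1.8 3.5 0 1" --pt "0 0 0 -1.2 2 0 1" --pt "0 0 0 0 0 0 1"

```text
clock: 7.15
eef_pos: [0.5535, 0.0984, 0.2084]
tool_rot: [-2.99, -0.962, 0.003]
wrist_force: [-0.2, -0.2, -3.5]
finger_gap: 0.362
gripper_force: 70.0
```

Run:
```python
from h import *
to(.556,.0933,.215)
from plant import imaging
a=[]
for n in("scene","wrist","top"):
    d=imaging.get_image(n); np.savez("l_"+n+".npz",**d); a.append(d["img"])
    P=cloud(d); z=P[...,2]; hsv=cv2.cvtColor(d["img"],cv2.COLOR_RGB2HSV)
    m=(hsv[...,0]>15)&(hsv[...,0]<32)&(hsv[...,1]>110)&(z>.045)&(z<.075)&(np.hypot(P[...,0]-.556,P[...,1]-.093)<.06)
    print(n,"brass",m.sum(),P[m].min(0) if m.sum() else"",P[m].max(0) if m.sum() else "")
    e=(np.hypot(P[...,0]-sense()["eef_pos"][0],P[...,1]-sense()["eef_pos"][1])<.04)&(z>.12)&(z<.17)
    print("foot pts",e.sum(), P[e].mean(0) if e.sum() else "",P[e].min(0) if e.sum() else "",P[e].max(0) if e.sum() else "")
save("l1.png",np.vstack([a[0][:300],a[1]])[:, :][:684][:600] if 0 else cv2.resize(np.hstack(a[:2]),(800,300)))
```

```text
t 7.15 pos [0.5535 0.0984 0.2084] turn [-0.04  0.1  -0.32] shift before [-0.1   0.56 -0.66] after [-0.1   0.56 -0.66] gap 0.362 F [-0.2 -0.2 -3.5]
scene brass 693 [0.50697295 0.05103342 0.05127133] [0.6025186  0.14052632 0.06472213]
foot pts 464 [0.56596216 0.09941765 0.15196348] [0.52903664 0.06822772 0.13375991] [0.5871942  0.13069746 0.1697937 ]
wrist brass 3541 [0.52146327 0.0490618  0.0453778 ] [0.6006741  0.13746587 0.06320992]
foot pts 5302 [0.564106   0.10686989 0.15395627] [0.52681376 0.06883867 0.13516152] [0.58527494 0.13086439 0.16030401]
top brass 116 [0.51793957 0.04922289 0.05515085] [0.57980787 0.13304144 0.0642135 ]
foot pts 125 [0.53213707 0.10646119 0.1542764 ] [0.52159227 0.09293571 0.13844914] [0.54290457 0.12589154 0.15893311]
```

View pics/l1.png

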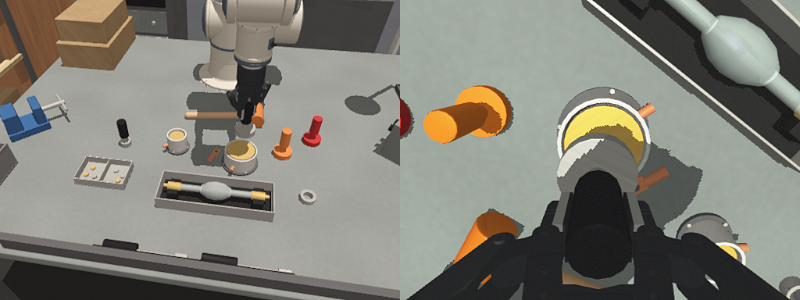

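The left (scene) half shows the tamper held upright above the wide holder at (240,150). In the right (wrist) half its foot is over the brass plate at (605,140) with the bulb well clear. Next I'll check how upright it is.

Run:
```python
from h import *
d=dict(np.load("l_wrist.npz")); P=cloud(d); c=sense()["eef_pos"]
r=np.hypot(P[...,0]-c[0],P[...,1]-c[1]); z=P[...,2]
q=P[(r<.036)&(r>.012)&(z>.145)&(z<.165)]
for _ in range(4):
    o=q.mean(0); n=np.linalg.svd(q-o,full_matrices=False)[2][2]; n*=np.sign(n[2]); q=q[abs((q-o)@n)<.0012+.003*(_<2)]
print("foot top normal",n.round(3),"tilt deg",np.degrees(np.arccos(n[2])).round(2),len(q),o.round(4))
to(.556,.0933,.215)
```

```text
foot top normal [ 0.006 -0.004  1.   ] tilt deg 0.43 4165 [0.563  0.1058 0.1549]
t 7.3 pos [0.5536 0.1008 0.2088] turn [-0.04  0.05 -0.18] shift before [-0.24  0.75 -0.62] after [-0.24  0.75 -0.62] gap 0.358 F [-0.3  0.4 -4.6]
```

Emit:
arm_command --pt "0 0 0 -0.2 0.7 0 1" --pt "0 0 0 0 0 1 1" --pt "0 0 0 0 0 1.5 1" --pt "0 0 0 0 0 1.5 1" --pt "0 0 0 0 0 1.2 1" --pt "0 0 0 0 0 0.5 1" --pt "0 0 0 0 0 0 1" --pt "0 0 0 0 0 0 1"

```text
clock: 8.3
eef_pos: [0.5568, 0.0939, 0.1527]
tool_rot: [2.989, 0.966, 0.001]
wrist_force: [-0.2, -0.5, -4.7]
finger_gap: 0.358
gripper_force: 70.0
```

Run:
```python
from h import *
d=imaging.get_image("wrist"); P=cloud(d); c=sense()["eef_pos"]; z=P[...,2]
hsv=cv2.cvtColor(d["img"],cv2.COLOR_RGB2HSV)
to(.556,.0933,.123)
r=np.hypot(P[...,0]-c[0],P[...,1]-c[1]); q=P[(r<.037)&(r>.012)&(z>.085)&(z<.105)]
print("foot x max,y",q[:,0].max(),q[:,1].min(),q[:,1].max(),np.median(q[:,2]),"circ",cv2.minEnclosingCircle(q[:,:2].astype(np.float32)))
```

```text
t 8.35 pos [0.5568 0.0939 0.1528] turn [ 0.03 -0.04 -0.18] shift before [-0.1   0.    2.98] after [-0.1   0.    2.98] gap 0.36 F [ 0.5 -0.3 -3.6]
foot x max,y 0.588703617659347 0.06357567473098097 0.12535192747987478 0.09906226535229151 circ ((0.5574264526367188, 0.09400518238544464), 0.03199797868728638)
```

Emit:
arm_command --pt "0 0 0 -0.1 0 0.5 1" --pt "0 0 0 0 0 0.5 1" --pt "0 0 0 0 0 0.4 1" --pt "0 0 0 0 0 0.3 1" --pt "0 0 0 0 0 0.3 1" --pt "0 0 0 0 0 0.3 1" --pt "0 0 0 0 0 0.3 1" --pt "0 0 0 0 0 0 1"

```text
clock: 9.35
eef_pos: [0.5556, 0.0933, 0.126]
tool_rot: [-2.989, -0.966, 0.0]
wrist_force: [0.3, -0.2, -3.6]
finger_gap: 0.358
gripper_force: 70.4
```

Emit:
arm_command --pt "0 0 0 0 0 0.15 1" --pt "0 0 0 0 0 0.15 1" --pt "0 0 0 0 0 0.1 1" --pt "0 0 0 0 0 0 1"

```text
clock: 9.85
eef_pos: [0.5558, 0.0933, 0.1225]
tool_rot: [2.989, 0.966, 0.001]
wrist_force: [-1.7, -0.8, 4.9]
finger_gap: 0.36
gripper_force: 71.3
```

Emit:
arm_command --pt "0 0 0 0 0 0.1 1" --pt "0 0 0 0 0 0.1 1" --pt "0 0 0 0 0 0 1" --pt "0 0 0 0 0 0 1"

```text
clock: 10.35
eef_pos: [0.5564, 0.0935, 0.1221]
tool_rot: [2.989, 0.966, 0.004]
wrist_force: [-6.6, 1.2, 33.4]
finger_gap: 0.361
gripper_force: 74.4
```

Run:
```python
from h import *
d=imaging.get_image("wrist"); save("p1.png",d["img"]); P=cloud(d); c=sense()["eef_pos"]; z=P[...,2]
hsv=cv2.cvtColor(d["img"],cv2.COLOR_RGB2HSV)
to(.556,.0933,.123)
r=np.hypot(P[...,0]-c[0],P[...,1]-c[1]); q=P[(r<.034)&(r>.012)&(z>.06)&(z<.078)]
def pl(q,l):
    for k in range(4):
        o=q.mean(0); n=np.linalg.svd(q-o,full_matrices=False)[2][2]; n*=np.sign(n[2]); q=q[abs((q-o)@n)<.002]
    print(l,len(q),o.round(4),n.round(3),np.degrees(np.arccos(n[2])).round(2))
pl(q,"foot top")
m=(hsv[...,0]>15)&(hsv[...,0]<32)&(hsv[...,1]>100)&(r<.046)&(z>.04)&(z<.066)
pl(P[m],"plate top")
```

```text
t 10.4 pos [0.5564 0.0935 0.1221] turn [ 0.07 -0.13 -0.17] shift before [-0.05 -0.01 -0.09] after [-0.05 -0.01 -0.09] gap 0.358 F [-7.2  1.9 33.1]
foot top 4396 [0.5657 0.1    0.0686] [0.014 0.001 1.   ] 0.81
plate top 4529 [0.5716 0.1039 0.0489] [ 0.01  -0.001  1.   ] 0.58
```

View pics/p1.png

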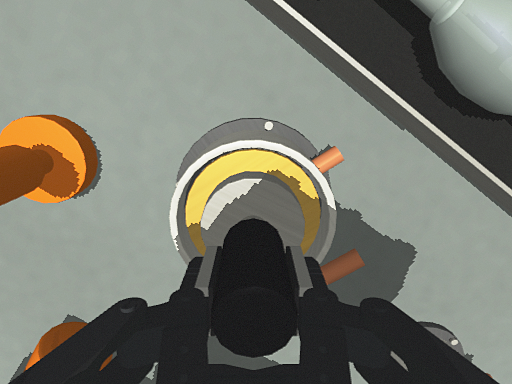

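The picture shows the foot at (255,205) sitting centrally on the plate, which is sunk below the rim. The plate top is at 48.9 mm, level to 0.6°, with about 37 N on it, so it has bottomed out. I'll hold briefly and lift.

Emit:
arm_command --pt "0 0 0 0 0 0 1" --pt "0 0 0 0 0 0 1" --pt "0 0 0 0 0 0 1" --pt "0 0 0 0 0 -0.2 1" --pt "0 0 0 0 0 -0.5 1" --pt "0 0 0 0 0 -1.5 1" --pt "0 0 0 0 0 -2.5 1" --pt "0 0 0 0 0 -2.5 1"

```text
clock: 11.4
eef_pos: [0.5557, 0.0932, 0.1937]
tool_rot: [2.989, 0.966, 0.0]
wrist_force: [0.6, 0.0, -3.9]
finger_gap: 0.358
gripper_force: 70.0
```

Emit:
arm_command --pt "0 0 0 0 0 -1.5 1" --pt "0 0 0 0 0 -0.3 1" --pt "0 0 0 0 0 0 1" --pt "0 0 0 0 0 0 1"

```text
clock: 11.9
eef_pos: [0.5553, 0.0932, 0.2094]
tool_rot: [-2.989, -0.966, 0.002]
wrist_force: [1.0, -0.4, -4.0]
finger_gap: 0.358
gripper_force: 70.2
```

Run:
```python
from h import *
for n in("wrist","scene"):
    d=imaging.get_image(n); P=cloud(d); z=P[...,2]
    hsv=cv2.cvtColor(d["img"],cv2.COLOR_RGB2HSV)
    m=(hsv[...,0]>15)&(hsv[...,0]<32)&(hsv[...,1]>100)&(np.hypot(P[...,0]-.556,P[...,1]-.0933)<.044)&(z>.03)&(z<.08)
    q=P[m]
    for k in range(4):
        o=q.mean(0); nn=np.linalg.svd(q-o,full_matrices=False)[2][2]; nn*=np.sign(nn[2]); q=q[abs((q-o)@nn)<.002]
    print(n,len(q),o.round(4),nn.round(3))
to(.5206,.3355,.212)
```

```text
wrist 3530 [0.5717 0.1043 0.0491] [-0.001  0.     1.   ]
scene 474 [0.5532 0.0936 0.0491] [-0.003  0.001  1.   ]
t 12.0 pos [0.5554 0.0933 0.2096] turn [-0.04  0.06 -0.18] shift before [ 11.35 -21.68  -0.24] after [ 11.42 -21.64  -0.24] gap 0.356 F [-0.1  0.8 -3.3]
```

The plate stayed down, level at 49.1 mm. Now I'll carry the tamper back.

Emit:
arm_command --pt "0 0 0 0.8 -1.5 -0.1 1" --pt "0 0 0 1.8 -3.5 0 1" --pt "0 0 0 1.8 -3.5 0 1" --pt "0 0 0 1.8 -3.5 0 1" --pt "0 0 0 1.8 -3.5 0 1" --pt "0 0 0 1.8 -3.5 0 1" --pt "0 0 0 1.6 -2.7 0 1" --pt "0 0 0 0 0 0 1"

```text
clock: 13.0
eef_pos: [0.5201, 0.3387, 0.211]
tool_rot: [-2.987, -0.97, 0.0]
wrist_force: [0.1, -0.6, -3.8]
finger_gap: 0.359
gripper_force: 70.4
```

Emit:
arm_command --pt "0 0 0 0 0 0 1" --pt "0 0 0 0 0 0 1"

```text
clock: 13.25
eef_pos: [0.5211, 0.3353, 0.2113]
tool_rot: [2.99, 0.965, -0.0]
wrist_force: [0.2, -0.8, -3.8]
finger_gap: 0.358
gripper_force: 70.4
```

```bash
python3 -c "
from h import *
to(.5206,.3355,.0745)"
```

```text
t 13.25 pos [0.5211 0.3353 0.2113] turn [ 0.    0.02 -0.22] shift before [-0.03 -0.04 13.68] after [-0.03 -0.04 13.68] gap 0.358 F [ 0.2 -0.8 -3.8]
```

Emit:
arm_command --pt "0 0 0 0 0 1 1" --pt "0 0 0 0 0 2.5 1" --pt "0 0 0 0 0 3 1" --pt "0 0 0 0 0 3 1" --pt "0 0 0 0 0 2 1" --pt "0 0 0 0 0 1.2 1" --pt "0 0 0 0 0 0.5 1" --pt "0 0 0 0 0 0 1"

```text
clock: 14.25
eef_pos: [0.5213, 0.336, 0.0795]
tool_rot: [-2.989, -0.966, -0.0]
wrist_force: [0.1, 0.4, -4.4]
finger_gap: 0.358
gripper_force: 70.4
```

Emit:
arm_command --pt "0 0 0 0 0 0.2 1" --pt "0 0 0 0 0 0.2 1" --pt "0 0 0 0 0 0.1 1" --pt "0 0 0 0 0 0 1" --pt "0 0 0 0 0 0 1"

```text
clock: 14.88
eef_pos: [0.5212, 0.336, 0.0743]
tool_rot: [-2.989, -0.966, -0.0]
wrist_force: [0.5, 0.1, -4.5]
finger_gap: 0.359
gripper_force: 70.4
```

Emit:
arm_command --pt "0 0 0 0 0 0.1 1" --pt "0 0 0 0 0 0 1" --pt "0 0 0 0 0 0 1"

```text
clock: 15.25
eef_pos: [0.5212, 0.3362, 0.0737]
tool_rot: [-2.989, -0.966, -0.001]
wrist_force: [-2.5, -0.3, 6.4]
finger_gap: 0.362
gripper_force: 71.5
```

It is standing on the bench, with force taken up. I'll release and retreat straight up.

Emit:
arm_command --pt "0 0 0 0 0 0 0.6" --pt "0 0 0 0 0 0 0.5" --pt "0 0 0 0 0 0 0.3" --pt "0 0 0 0 0 0 0" --pt "0 0 0 0 0 0 0" --pt "0 0 0 0 0 0 0" --pt "0 0 0 0 0 0 0" --pt "0 0 0 0 0 0 0" --force 20

```text
clock: 16.25
eef_pos: [0.5211, 0.336, 0.0733]
tool_rot: [-2.989, -0.966, -0.0]
wrist_force: [0.5, -0.2, 0.2]
finger_gap: 0.995
gripper_force: 0.0
```

Emit:
arm_command --pt "0 0 0 0 0 -1 0" --pt "0 0 0 0 0 -2 0" --pt "0 0 0 0 0 -3 0" --pt "0 0 0 0 0 -3 0" --pt "0 0 0 0 0 -3 0" --pt "0 0 0 0 0 -2 0" --pt "0 0 0 0 0 0 0" --pt "0 0 0 0 0 0 0"

```text
clock: 17.25
eef_pos: [0.5208, 0.3358, 0.2128]
tool_rot: [2.989, 0.966, -0.001]
wrist_force: [0.4, -0.1, -0.4]
finger_gap: 0.999
gripper_force: 0.0
```

Run:
```python
from h import *
d=imaging.get_image("wrist"); s=imaging.get_image("scene"); P=cloud(d); z=P[...,2]
m=(np.hypot(P[...,0]-.521,P[...,1]-.335)<.045)
for l,a,b in(("top",.1,.112),("foot",.015,.025)):
    q=P[m&(z>a)&(z<b)]; print(l,len(q),cv2.minEnclosingCircle(q[:,:2].astype(np.float32)))
P=cloud(s); hsv=cv2.cvtColor(s["img"],cv2.COLOR_RGB2HSV)
q=P[(hsv[...,0]>15)&(hsv[...,0]<32)&(hsv[...,1]>100)&(np.hypot(P[...,0]-.556,P[...,1]-.0933)<.044)]
print("plate z",np.median(q[:,2])); save("end.png",s["img"]); to(.52,.335,.2)
```

```text
top 1292 ((0.5218647122383118, 0.33628660440444946), 0.0159088633954525)
foot 1781 ((0.5215269327163696, 0.3359443247318268), 0.03207714855670929)
plate z 0.049014895918873536
t 17.35 pos [0.5207 0.3357 0.2123] turn [-0.02  0.09 -0.18] shift before [-0.09  0.02  1.23] after [-0.1   0.02  1.23] gap 1.003 F [0.4 0.4 0.7]
```

View pics/end.png

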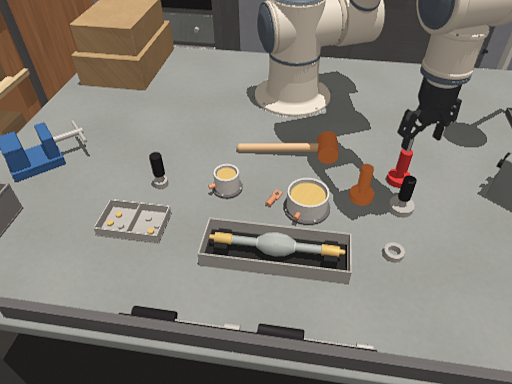

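The final view shows the tamper upright at (405,195), about 1 mm from its start. The plate is down at (307,195), the bulb at (277,244) is undisturbed and the gripper is clear. I'm handing the job in.

```bash
python3 -c "
from h import *
print(workorder.hand_in())"
```

```text
the job is handed in; nothing more can be done
None
```

I pressed the contact plate to its stop with the wide tamper (plate top at 49 mm, level within 1°), stood the tamper back upright about 1 mm from where it started, left the bulb alone, and handed the job in at about 17 s; the hand-in returned no verdict.

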